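Show the new crown to the inspection camera

ROBOT

A 6-joint arm with a two-finger parallel gripper is mounted at the origin on the work surface. World frame = base frame: x ahead of the robot, y to its left, z up, the work surface at z = 0. Lengths are in m, angles in rad, forces in N, time in s.
With the tool pointing down it reaches from about 0.375 to 0.925 m from the base axis. Payload 5.7 kg.
Tool frame: the origin (TCP) lies at the very end of the fingers, on their centre line; the grasp point (between the pads) lies 19 mm behind it; z points along the fingers, y is the line along which they close (so a half turn about z gives the same grasp; the last joint's range is limited). The gripper opens to 85 mm and grips with 20 to 120 N. Pads are 22 mm wide; open, the fingers measure 114 mm over their backs; the gripper's body (76 mm by 85 mm) begins 54 mm behind the grasp point. The pads swing forward as they close: fully open they stand 13 mm farther back than shut.
Start: joints at [-1.386, 0.359, 1.51, -0, 1.272, -0.115], TCP at [0.177, -0.573, 0.231] pointing down, gripper open.
Joint ranges: [-2.97, 2.97], [-1.01, 2.36], [0.21, 2.38], [-0.96, 4.11], [0.2, 2.71], [-2.98, 2.98]. Speed limits (rad/s): [2.39, 2.39, 3.14, 3.14, 3.14, 3.14].

INTERFACE

Orientations are given as a unit quaternion [w, x, y, z].
In Python, from station import sensors, optics, bot gives the robot as it stands. The module is installed in compiled form; this text tells all that it offers.
- The arm moves only by the tool carry_out, never from a script. Its argument "series" is one flat list of numbers, 5 for each row, row after row: the shift along the world's x, y, z in mm, then the turn about the world's z in degrees, then the opening, from 0 (shut) to 1 (fully open). In form: [tx, ty, tz, roll, hand, tx, ty, tz, roll, hand, ...]. A call has exactly 5 rows; each row is the pose to reach, as a shift and turn from the pose commanded when the call began; what a row does not reach only later rows make up. A row lasts 1/12 s, in which the tool goes at most 41.7 mm and 7.16 degrees, less where a joint would pass 70% of its speed; a pose out of reach is approached as far as the arm can. A call with a gripper value outside its range is refused whole. The fingers move at their own pace and stop on an object; "force" is the grip in N (left out, the last holds). Time passes only in rows, so rows that repeat a pose let the fingers close, or fill a call up. It gives the time, the measured TCP pose, the force, the opening and the grip force at its end, in the units of the state.
- sensors.get_state(): the state, without advancing time (a new reading comes with each control period).
- optics.grab_frame(name): name is "scene" or "side" or "wrist"; returns a dict with "frame" (400x640x3 uint8, blue, green, red), "intrinsics" (3x3 intrinsics, pixels), "cam_to_world" (4x4, takes a point from camera to world coordinates); the wrist camera has in their place "mount" (4x4, takes a point from camera to tool coordinates, whose origin is the TCP and whose axes are the flange's). Camera axes: x right, y down, z forward; pixel columns grow to the right and rows downward; lengths in m; the calibration is good to about 2 mm. The wrist camera is an equidistant fisheye: a pixel r from the principal point sees the ray r / f radians off the axis. A picture is of the moment at which its call begins: read the wrist's pose just before it. There is no depth.
- bot.finish_job(): hands the job in; it is judged then, once.
Trained networks look in the newest picture that a camera, given by its name, has taken for a name from the list of things; names that differ only in an ending like _2 or _b are one class to them, and where a whole thing is asked for, a point or a joint stands for the part that bears it (a point fixed in the world has none). Each returns a list of dicts, best first, with "p" (0 to 1); they miss things now and then, are a little off and sometimes report something else, mostly with a low value. They report only what shows in the picture. A call takes as long as a camera call. They do not tell look-alikes from the thing itself.
- optics.look_for(camera, thing): "rect" ([centre column, centre row, width, height] in pixels, round what is visible of it).
The state is a dict: "t": time; "q": joint angles; "qvel": joint speeds; "joint_torque": joint torques, N m; "position": TCP position; "ee_rot": TCP orientation; "ft_force": force on the tool from outside, world axes, zero at the start; "wrist_torque": the same for the moment, N m; "width": opening from 0.0 (shut) to 1.0 (fully open); "finger_force": force on a finger pad.
Only numpy, scipy, OpenCV 4.12 (cv2) and the standard library are available. Lean on these libraries where they do the work, as an engineer would, in place of code of your own. Each camera call takes 0.05 s, during which the arm holds its last target. There are 200 camera calls.

TASK

Swing the articulator's upper arm right back until it rests against its stop, lift the lower stone cast out of the articulator, and hold it in the air in front of the inspection camera: level with the teeth up, front teeth squarely towards the lens, the new white crown at the camera's focus point. Finish while still holding the cast there, steady, in the gripper alone; leave the arm of the articulator back, do not touch the camera or its stand, and leave the jars, the dropper bottle and the carton where they are.

Things in the scene. Friction and masses are not known exactly. Their poses are not given: they have to be found in the camera images.
- articulator: aluminium dental articulator, fixed, 180 mm long, 116 wide, 145 high. Origin on the bench under the centre of the casts; +x to its rear (hinge), -x to its front (front teeth, incisal pin). Lower frame at most 14 mm high beside the casts; two hinge posts 82 mm behind the origin, 47 mm to either side; 20 mm high disc under the pin. A plaster mount 42 mm wide carries the cast 40 mm above the bench
- upper (a joint): hinge angle of the upper arm, which carries the upper cast: 0 = closed over the lower cast (the start), grows as its front end swings up and over to the rear, 1.95 rad = fully back on its stop. About 0.36 kg, little friction: it falls shut from below about 1.4 rad and drops back onto the stop from above about 1.6 rad
- hinge (a point): midpoint of the hinge axis of the upper arm; 110 mm above the bench and 82 mm behind the articulator's origin; the axis is the articulator's y; fixed
- bar_grip (a point): middle of the flat aluminium bar of the upper arm near its front end, to pinch from its sides; moves with the arm. Bar 14 mm wide (along the articulator's y), 10 mm high. Closed, the point is 138 mm ahead of and 22 mm above the hinge axis; a 6 mm pin stands 16 mm further forward, from 21 mm above the bench to 13 mm above the bar's middle; the upper cast begins 26 mm to the rear, below the bar
- cast: lower cast, loose, cream dental stone, horseshoe of teeth on top, one front tooth of white ceramic (the new crown). 54 mm long, 56 wide, 40 high, 0.1 kg. Origin: centre of underside, +z up, -x to the front teeth; starts parallel to the articulator. Sides flat, upright, 56 mm apart along y, from x = 0 to +26 mm and up to z = 24 mm. Sits over a 5 mm high key with 2 to 4 mm play: lift straight up
- crown (a point): front face of the white crown on the cast: in the cast's frame 26.5 mm ahead of (-x), 2.6 mm to +y and 34.5 mm above its origin
- heel (a point): midpoint of the rear edge of the cast at the same height as the crown: in the cast's frame at x = +26 mm, y = 0, z = 34.5 mm
- camera_stand: inspection camera on a stand, fixed to the bench: dark base plate 130 x 110 x 14 mm, steel column 264 mm high, on it a grey camera whose lens, inside a white round ring light of 72 mm diameter, looks horizontally along the stand's -x. Origin: foot of the column; +z up
- lens (a point): centre of the front of the lens and ring light, 79 mm ahead (-x) of the column, 150 to 210 mm above the bench depending on where the carriage is clamped; axes as the camera stand's: -x is the way the lens looks
- focus (a point): the camera's focus point: a point in the empty air on the lens axis, 120 mm ahead of lens, at the lens's height; axes as the camera stand's: +x points from here to the lens. Sharp and well framed within about 12 mm every way
- jar_a: bystander: small jar of ceramic powder with black lid, 35 mm diameter, 48 mm high, origin under its centre
- jar_b: bystander: a second such jar
- dropper: bystander: white dropper bottle, 30 mm diameter, 75 mm high, origin under its centre
- carton: bystander: small white carton 85 x 60 x 35 mm, origin under its centre
There are look-alikes about, which are no part of the job. Of the things like the cast, leave any that is green or yellow; of the rest the smaller one is meant.

How it is judged:
On the way, in this order (a step that is already met when the one before it is completed fails the run):
1. the upper arm of the articulator is swung right back (value of joint upper above 1.8 rad), for 0.2 s.
2. the lower cast is lifted clear of the articulator in the fingers (z of cast in the frame of articulator above 0.055 m and contact force between cast and the fingers above 1 N and contact force between cast and articulator below 0.1 N), for 0.2 s.
At the end, for the whole second after the job is handed in: The fingers alone hold the cast still in the air: crown within 12 mm of the focus point along each camera axis, teeth up within 8 degrees of level, front teeth to the lens within 9 degrees; upper arm still back (over 1.8 rad), bystanders within 30 mm of where they were, camera untouched (x of crown in the frame of focus between -0.012 and 0.012 m and y of crown in the frame of focus between -0.012 and 0.012 m and z of crown in the frame of focus between -0.012 and 0.012 m and angle between cast's own z axis and vertical below 0.14 rad and angle between the x axis of cast and the x axis of focus, either way round below 0.16 rad and x of heel in the frame of focus below -0.03 m and contact force between cast and the fingers above 1 N and contact force between cast and articulator below 0.1 N and contact force between cast and camera_stand below 0.1 N and height (world z) of cast above 0.08 m and linear speed of cast below 0.02 m/s and angular speed of cast below 0.15 rad/s and value of joint upper above 1.8 rad and distance of each of jar_a, jar_b, dropper, carton from where it was at the start of the episode below 0.03 m); the arm keeps its last pose, push and grip.
It fails at once if the camera or its stand is touched by the robot or the cast (contact force between camera_stand and anything else above 1 N).
It fails at once if a bystander is knocked away (distance of any of jar_a, jar_b, dropper, carton from where it was at the start of the episode above 0.03 m).
It also fails if it takes over 58 s, if anything falls off the work surface, if the arm or the gripper's body presses on something with over 40 N, if the wrist force passes 120 N, or if a joint passes its speed limit or range.

## Working session

There is one attempt and no reset: what is moved stays moved. The work goes in short steps, Python scripts to look and compute and a tool call to move; the robot and the scene stay as the last step left them, time stands still between calls to the robot, and variables do not carry over. Pictures are saved under pics/ and viewed, at most 14 in all, crops included, and the job is handed in when it is done.

Besides the shell and the picture viewer there is one more tool, called after ">>>" as name(argument=value, ...), one argument or row to a line, values as JSON. carry_out: Moves the arm, as the interface text tells. Its arguments: {"type":"object","properties":{"series":{"type":"array"},"force":{"type":"number"}},"required":["series"]}

```bash
mkdir -p pics
cat > h.py <<'E'
import numpy as np, cv2
from station import sensors, optics, bot
def shot(cam,fn=None):
    f=optics.grab_frame(cam)
    if fn: cv2.imwrite('pics/'+fn,f['frame'])
    return f
def ray(f,u,v):
    K=np.array(f['intrinsics']);T=np.array(f['cam_to_world'])
    d=T[:3,:3]@np.linalg.solve(K,[u,v,1.]);return T[:3,3],d
def atz(f,u,v,z):
    o,d=ray(f,u,v);return o+d*(z-o[2])/d[2]
def proj(f,p):
    K=np.array(f['intrinsics']);T=np.linalg.inv(np.array(f['cam_to_world']))
    c=K@(T[:3,:3]@np.asarray(p)+T[:3,3]);return c[:2]/c[2]
def tri(f,a,g,b):
    o1,d1=ray(f,*a);o2,d2=ray(g,*b)
    s=np.linalg.lstsq(np.c_[d1,-d2],o2-o1,rcond=None)[0]
    p,q=o1+d1*s[0],o2+d2*s[1];return (p+q)/2,np.linalg.norm(p-q)
E
python3 - <<'E'
from h import *
s=sensors.get_state();print(s)
ims={}
for c in('scene','side'):
    f=shot(c,c+'0.png');print(c,np.round(f['cam_to_world'],3).tolist(),np.round(f['intrinsics'],1).tolist())
    for n in('articulator','cast','crown','bar_grip','camera_stand','lens','jar_a','dropper','carton','upper','hinge','heel'):
        try: print(n,[(np.round(r['rect']).astype(int).tolist(),round(r['p'],2)) for r in optics.look_for(c,n)][:4])
        except Exception as e: print(n,e)
E
```

```text
{'t': 0.0, 'q': array([-1.38610564e+00,  3.59478595e-01,  1.51144698e+00,  1.93542456e-06,
        1.27249622e+00, -1.15081127e-01]), 'qvel': array([ 7.64838647e-05, -2.48699977e-04, -1.17009606e-03, -4.67431239e-04,
       -1.41385064e-04, -2.36027258e-03]), 'joint_torque': array([ 1.63061119e-03, -5.27612722e+01, -2.78619647e+01, -3.58038205e-04,
        1.31223147e-02, -8.05852185e-08]), 'position': array([ 0.1770588 , -0.57256295,  0.23046377]), 'ee_rot': array([-9.14048808e-04,  9.88787750e-01,  1.49324977e-01, -3.09008465e-05]), 'ft_force': array([-0.2821383 , -0.14413744, -0.2077138 ]), 'wrist_torque': array([ 0.00254451, -0.08105587, -0.01066277]), 'finger_force': 0.0, 'width': 0.9986797461362443}
scene [[-0.841, 0.379, -0.386, 1.015], [0.541, 0.559, -0.629, 0.725], [-0.022, -0.738, -0.675, 0.942], [0.0, 0.0, 0.0, 1.0]] [[431.6, 0.0, 323.7], [0.0, 431.6, 203.5], [0.0, 0.0, 1.0]]
articulator [([316, 188, 58, 51], 0.83)]
cast [([296, 136, 25, 26], 0.85), ([318, 197, 19, 16], 0.62), ([296, 168, 21, 19], 0.58), ([332, 231, 23, 19], 0.53)]
crown [([294, 136, 23, 21], 0.94), ([331,
[... 703 characters left out ...]
-0.876, -0.483, 0.759], [0.0, 0.0, 0.0, 1.0]] [[377.4, 0.0, 316.6], [0.0, 377.4, 200.7], [0.0, 0.0, 1.0]]
articulator [([300, 239, 10, 44], 0.5)]
cast [([374, 333, 40, 40], 0.97), ([361, 277, 20, 26], 0.87), ([303, 227, 6, 13], 0.5)]
crown [([360, 280, 26, 28], 0.83), ([302, 220, 6, 2], 0.69), ([374, 333, 40, 44], 0.56), ([302, 229, 2, 14], 0.4)]
bar_grip [([301, 232, 10, 33], 0.42)]
camera_stand [([242, 180, 28, 54], 0.83)]
lens [([238, 166, 16, 18], 0.63)]
jar_a [([299, 189, 10, 13], 0.6)]
dropper [([242, 224, 8, 17], 0.72)]
carton [([362, 212, 13, 21], 0.44)]
upper [([299, 232, 7, 35], 0.57)]
hinge []
heel [([373, 333, 40, 39], 0.86), ([359, 274, 22, 25], 0.68), ([300, 230, 7, 14], 0.64)]
```

View pics/scene0.png

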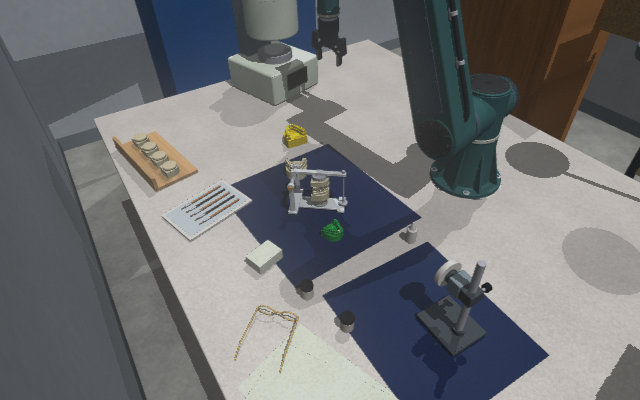

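View pics/side0.png

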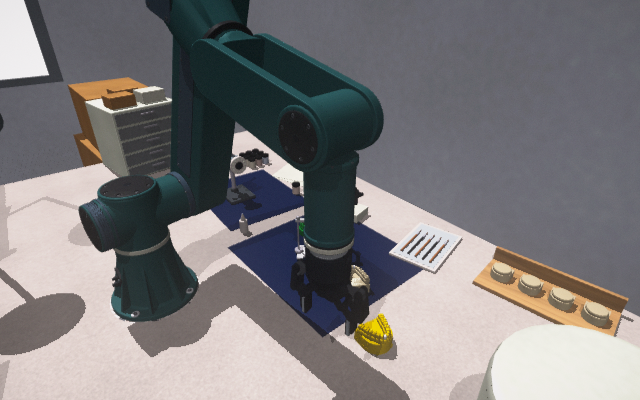

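The scene view shows the articulator at about (318,190), with its pin on the right at (345,188) and the hinge on the left. The camera stand is at (455,320), the jars at (307,289) and (347,322), the dropper at (411,232) and the carton at (264,257). In the side view the arm hides most of these. I'll enlarge the key areas.

Run:
```python
from h import *
im=cv2.imread('pics/scene0.png')
a=cv2.resize(im[150:250,270:370],None,fx=6,fy=6,interpolation=cv2.INTER_CUBIC)
cv2.imwrite('pics/c1.png',a)
b=cv2.resize(im[250:360,400:530],None,fx=5,fy=5,interpolation=cv2.INTER_CUBIC)
cv2.imwrite('pics/c2.png',b)
```

```text
(no output)
```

View pics/c1.png

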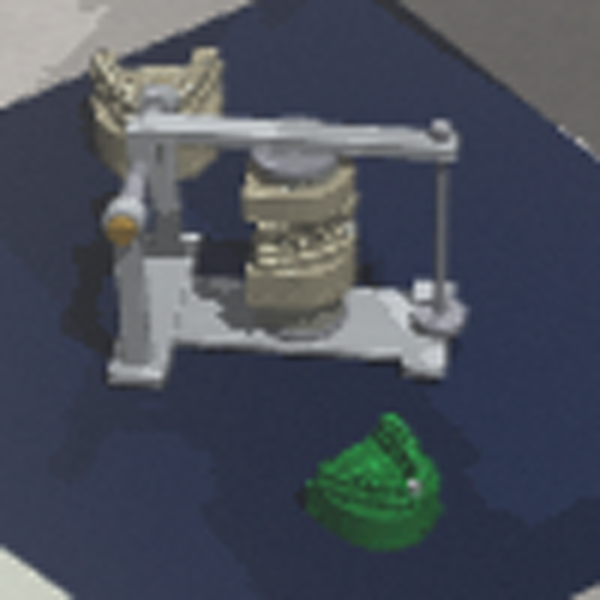

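View pics/c2.png

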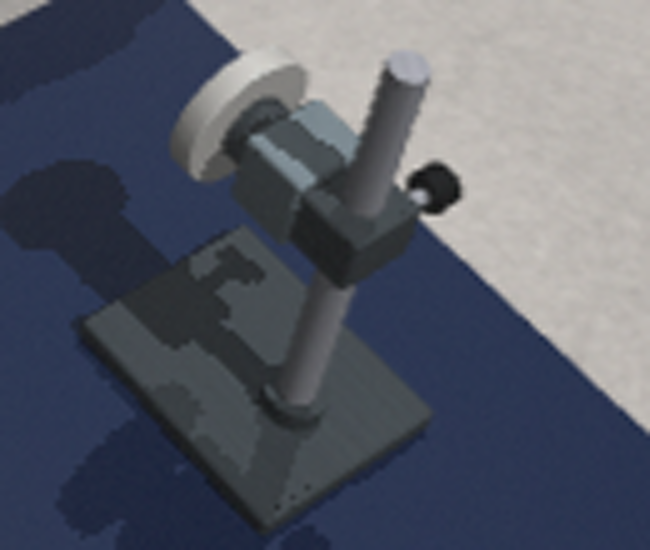

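Crop 1: pin top (442,127), pin foot (438,312), near hinge knob (122,228), far hinge post top (158,97). So the front of the articulator points to image right. Crop 2: column foot (295,400), column top (408,70), plate corners (80,322), (245,228), (432,412), (268,530), ring centre about (240,115). Next I'll fit the poses to these.

Run:
```python
from h import *
from scipy.optimize import least_squares
f=shot('scene')
A=lambda u,v:(270+u/6,150+v/6)
C=lambda u,v:(400+u/5,250+v/5)
def T(p,l): c,s=np.cos(p[2]),np.sin(p[2]); return np.array([p[0]+c*l[0]-s*l[1],p[1]+s*l[0]+c*l[1],l[2]])
pts=[((-.072,0,.145),A(442,127)),((-.072,0,.021),A(438,312)),((.082,.055,.11),A(122,228)),((.082,-.047,.118),A(158,97)),((0,0,.04),A(297,308))]
r=least_squares(lambda p:np.concatenate([proj(f,T(p,l))-uv for l,uv in pts]),[atz(f,318,200,.05)[0],atz(f,318,200,.05)[1],-.57])
print('art',r.x,np.round(r.fun,1))
p=r.x
for n,l in dict(bar=(-.056,0,.132),hinge=(.082,0,.11),pin=(-.072,0,.1)).items(): print(n,np.round(T(p,l),3))
foot=atz(f,*C(295,400),.014);top=atz(f,*C(408,60),.264);print('col',foot,top)
cs=[atz(f,*C(*c),.014) for c in((80,322),(245,228),(432,412),(268,530))]
for i in range(4):
    e=cs[(i+1)%4]-cs[i];print('corner',np.round(cs[i],3),'edge',np.linalg.norm(e).round(3),np.degrees(np.arctan2(e[1],e[0])).round(1))
for z in(.15,.17,.18,.19,.21):
    l=atz(f,*C(236,114),z);d=l-foot;print(z,l.round(3),np.hypot(*d[:2]).round(3),np.degrees(np.arctan2(d[1],d[0])).round(1))
for n,uv,z in(('jarA',(307,297),0),('jarB',(347,330),0),('drop',(411,241),0),('carton',(264,257),.02),('green',(333,238),0),('big',(296,178),0),('yellow',(296,140),.01)): print(n,atz(f,*uv,z).round(3))
```

```text
art [ 0.48998358 -0.14783008 -0.70835131] [-0.2  1.2  0.1  1.2 -0.5  1.5 -0.4  0.3  0.9 -4.3]
bar [ 0.447 -0.111  0.132]
hinge [ 0.552 -0.201  0.11 ]
pin [ 0.435 -0.101  0.1  ]
col [0.45736608 0.41888262 0.014     ] [0.45772375 0.41661417 0.264     ]
corner [0.514 0.33  0.014] edge 0.108 177.6
corner [0.406 0.334 0.014] edge 0.125 89.1
corner [0.408 0.459 0.014] edge 0.108 0.3
corner [0.516 0.46  0.014] edge 0.13 -91.2
0.15 [0.454 0.344 0.15 ] 0.075 -92.9
0.17 [0.468 0.353 0.17 ] 0.067 -81.1
0.18 [0.475 0.358 0.18 ] 0.063 -74.1
0.19 [0.482 0.363 0.19 ] 0.061 -66.4
0.21 [0.496 0.372 0.21 ] 0.06 -50.3
jarA [0.707 0.127 0.   ]
jarB [0.676 0.264 0.   ]
drop [0.351 0.127 0.   ]
carton [ 0.745 -0.042  0.02 ]
green [ 0.534 -0.01   0.   ]
big [ 0.484 -0.318  0.   ]
yellow [ 0.374 -0.507  0.01 ]
```

>>> carry_out(
  series=[14,23,0,6.2,1,28,46,0,12.4,1,42,70,0,18.6,1,55,93,0,24.8,1,68,116,0,31,1],
)

```text
t: 1.77
position: [0.2456, -0.4561, 0.2313]
ee_rot: [0.0, 0.912, 0.41, 0.0]
ft_force: [1.2, -0.6, -0.3]
width: 1.003
finger_force: 0.0
```

>>> carry_out(
  series=[14,23,0,6.2,1,28,46,0,12.4,1,42,70,0,18.6,1,55,93,0,24.8,1,68,116,0,31,1],
)

```text
t: 2.18
position: [0.3137, -0.3401, 0.2314]
ee_rot: [0.0, 0.769, 0.639, -0.0]
ft_force: [0.1, 0.3, -0.6]
width: 0.999
finger_force: 0.0
```

>>> carry_out(
  series=[14,23,0,6,1,28,46,0,12,1,42,70,0,18,1,55,93,0,24,1,68,116,0,30,1],
)

```text
t: 2.6
position: [0.3817, -0.224, 0.2315]
ee_rot: [0.0, 0.577, 0.817, -0.0]
ft_force: [0.5, -0.5, -0.3]
width: 1.004
finger_force: 0.0
```

>>> carry_out(
  series=[14,23,0,6,1,28,46,0,12,1,42,70,0,18,1,55,93,0,24,1,66,114,0,30,1],
)

```text
t: 3.02
position: [0.448, -0.1098, 0.2315]
ee_rot: [0.0, 0.346, 0.938, 0.0]
ft_force: [0.1, -0.2, 0.1]
width: 0.998
finger_force: 0.0
```

```bash
cat >> h.py <<'E'
from scipy.spatial.transform import Rotation as R
def Rot(q): return R.from_quat([q[1],q[2],q[3],q[0]]).as_matrix()
def wshot(fn=None):
    s=sensors.get_state(); f=shot('wrist',fn)
    T=np.eye(4);T[:3,:3]=Rot(s['ee_rot']);T[:3,3]=s['position']
    f['cam_to_world']=T@np.array(f['mount']); return f,s
def wproj(f,p):
    K=np.array(f['intrinsics']);T=np.linalg.inv(f['cam_to_world']);c=T[:3,:3]@np.asarray(p)+T[:3,3]
    r=np.hypot(c[0],c[1]);th=np.arctan2(r,c[2]);return np.array([K[0,2]+K[0,0]*th*c[0]/r,K[1,2]+K[1,1]*th*c[1]/r])
def wray(f,u,v):
    K=np.array(f['intrinsics']);a=np.array([(u-K[0,2])/K[0,0],(v-K[1,2])/K[1,1]]);th=np.hypot(*a)
    d=np.r_[np.sin(th)*a/th,np.cos(th)];T=f['cam_to_world'];return T[:3,3],T[:3,:3]@d
def watz(f,u,v,z):
    o,d=wray(f,u,v);return o+d*(z-o[2])/d[2]
def loc(p,l): c,s=np.cos(p[2]),np.sin(p[2]); return np.array([p[0]+c*l[0]-s*l[1],p[1]+s*l[0]+c*l[1],l[2]])
E
python3 - <<'E'
from h import *
f,s=wshot('w1.png');print(s['t'],s['position'],s['ee_rot'],s['q'].round(2))
art=[.490,-.148,-.708]
for n,l in dict(bar=(-.056,0,.137),pintop=(-.072,0,.145),hinge=(.082,0,.11),kn=(.082,.05,.11)).items(): print(n,wproj(f,loc(art,l)).round(0))
g=shot('side','side1.png')
for n in('lens','camera_stand'):print(n,[(r['rect'],r['p']) for r in optics.look_for('side',n)][:2])
E
```

```text
3.0167 [ 0.44800707 -0.10979878  0.23149057] [3.33970103e-04 3.46152293e-01 9.38178276e-01 3.70829046e-05] [-0.39  0.16  1.8   0.    1.19 -1.25]
bar [320. 207.]
pintop [319. 190.]
hinge [320. 317.]
kn [366. 317.]
lens [([235.1, 164.8, 27.4, 16.1], 0.57)]
camera_stand [([236.9, 170.2, 36.4, 67.7], 0.58)]
```

View pics/w1.png

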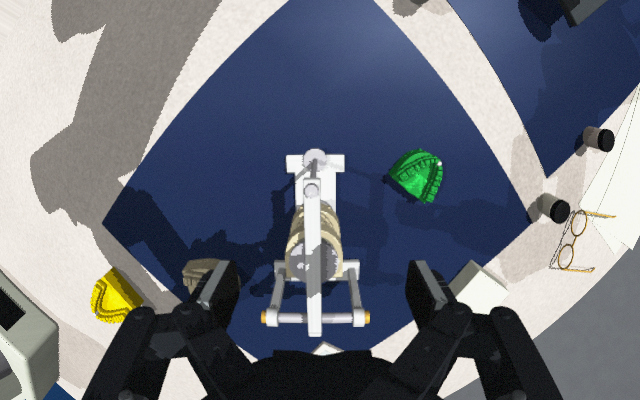

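The wrist view shows the pin top at (312,190), the hinge knobs at (264,317) and (366,317), and the disc at (315,158). The articulator sits about 5 mm off my estimate, so I'll refit it.

Run:
```python
from h import *
from scipy.optimize import least_squares
f,s=wshot()
pts=[((-.072,0,.145),(312,190)),((.082,.055,.11),(366.5,317)),((.082,-.055,.11),(264,317))]
r=least_squares(lambda p:np.concatenate([wproj(f,loc(p,l))-uv for l,uv in pts]),[.49,-.148,-.708])
print('art',r.x,np.degrees(r.x[2]),np.round(r.fun,1));p=r.x
print('bar',loc(p,(-.056,0,.132)))
tx=Rot(s['ee_rot'])[:,1];print('tool y yaw',np.degrees(np.arctan2(tx[1],tx[0])))
for d in range(0,105,5):
    a=np.radians(d)+np.arctan2(22,138);rr=np.hypot(138,22)
    b=loc(p,(.082-rr/1000*np.cos(a),0,.11+rr/1000*np.sin(a)));
    if d==0:b0=b
    print(d,np.round((b-b0)*1000).astype(int))
im=cv2.imread('pics/side1.png');cv2.imwrite('pics/s1c.png',cv2.resize(im[130:250,190:350],None,fx=5,fy=5,interpolation=cv2.INTER_CUBIC))
```

```text
art [ 0.48520602 -0.1535557  -0.7107016 ] -40.72020204369497 [-0.1  0.3 -1.  -0.2  1.1 -0.6]
bar [ 0.44276337 -0.11702322  0.132     ]
tool y yaw 49.19768307354066
0 [0 0 0]
5 [ 2 -2 12]
10 [ 4 -4 24]
15 [ 8 -7 35]
20 [ 12 -10  46]
25 [ 17 -15  56]
30 [ 22 -19  66]
35 [ 28 -25  75]
40 [ 35 -30  84]
45 [ 42 -37  91]
50 [ 50 -43  98]
55 [ 58 -50 104]
60 [ 67 -57 109]
65 [ 76 -65 112]
70 [ 84 -73 115]
75 [ 94 -81 117]
80 [103 -89 118]
85 [112 -96 117]
90 [ 121 -104  116]
95 [ 130 -112  114]
100 [ 139 -120  110]
```

View pics/s1c.png

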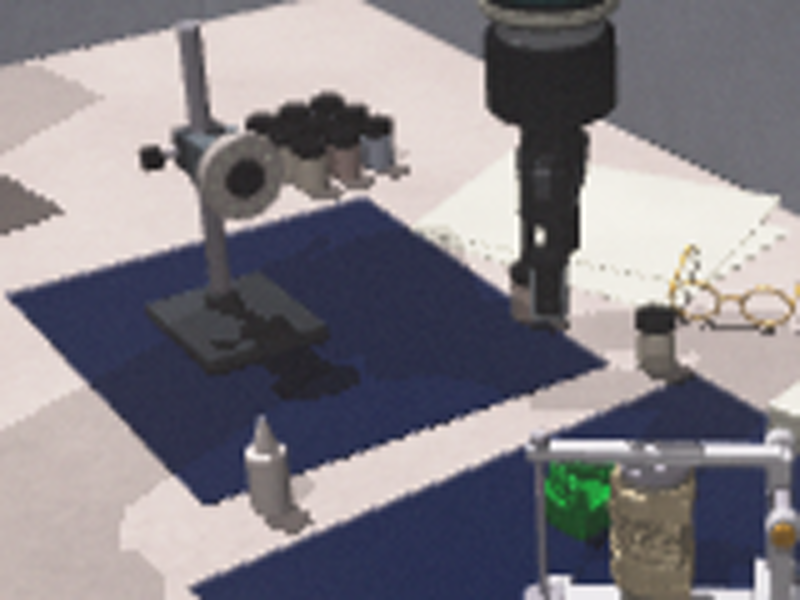

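The side view shows the lens centre at (242,178) in the crop, about (238.4,165.6) in the full frame. I'll compute its height while descending onto the bar.

>>> carry_out(
  series=[-2,-4,-25,0,1,-5,-7,-50,0,1,-5,-7,-75,0,1,-5,-7,-95,0,1,-5,-7,-112,0,1],
  force=25,
)

```text
t: 3.68
position: [0.441, -0.1192, 0.118]
ee_rot: [-0.001, 0.35, 0.937, -0.0]
ft_force: [0.2, -0.5, 0.2]
width: 0.998
finger_force: 0.0
```

>>> carry_out(
  series=[0,0,0,0,0.5,0,0,0,0,0.1,0,0,0,0,0.05,0,0,0,0,0,0,0,0,0,0],
)

```text
t: 4.1
position: [0.4431, -0.1188, 0.1204]
ee_rot: [0.001, 0.349, 0.937, -0.0]
ft_force: [-0.3, -0.3, -0.2]
width: 0.302
finger_force: 0.0
```

Run:
```python
from h import *
s=sensors.get_state();print(s['t'],s['position'],s['width'],s['finger_force'],s['ft_force'])
g=shot('side','side2.png');f=shot('scene')
o,d=ray(g,238.4,165.6)
for y in(.329,.339,.349):print('lens',(o+d*(y-o[1])/d[1]).round(4))
for z in(.15,.16,.17):print(z,'scene px of front centre',proj(f,[.457,.339,z]).round(1))
```

```text
4.1 [ 0.44305151 -0.11877002  0.12042994] 0.3023592932515732 0.0 [-0.3352378  -0.26685604 -0.15820177]
lens [0.4527 0.329  0.1611]
lens [0.4573 0.339  0.1564]
lens [0.4619 0.349  0.1517]
0.15 scene px of front centre [444.7 272.2]
0.16 scene px of front centre [445.4 269.4]
0.17 scene px of front centre [446.1 266.6]
```

>>> carry_out(
  series=[0,0,0,0,0,0,0,0,0,0,0,0,0,0,0,0,0,0,0,0,0,0,0,0,0],
)

```text
t: 4.62
position: [0.444, -0.1175, 0.1204]
ee_rot: [0.002, 0.349, 0.937, 0.001]
ft_force: [4.1, 6.1, 4.2]
width: 0.154
finger_force: 29.5
```

>>> carry_out(
  series=[3,-1,12,0,0,5,-3,24,0,0,9,-6,35,0,0,13,-9,46,0,0,18,-14,56,0,0],
)

```text
t: 5.03
position: [0.4607, -0.1316, 0.1761]
ee_rot: [0.0, 0.349, 0.937, 0.001]
ft_force: [4.0, 4.5, -4.7]
width: 0.154
finger_force: 27.9
```

>>> carry_out(
  series=[5,-4,10,0,0,11,-10,19,0,0,18,-15,28,0,0,25,-22,35,0,0,33,-28,42,0,0],
)

```text
t: 5.45
position: [0.4932, -0.1589, 0.2176]
ee_rot: [-0.001, 0.349, 0.937, 0.001]
ft_force: [1.8, 1.2, -6.6]
width: 0.154
finger_force: 27.5
```

Run:
```python
from h import *
g=shot('scene','sc2.png')
cv2.imwrite('pics/sc2c.png',cv2.resize(g['frame'][110:250,250:400],None,fx=4,fy=4,interpolation=cv2.INTER_CUBIC))
```

```text
(no output)
```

View pics/sc2c.png

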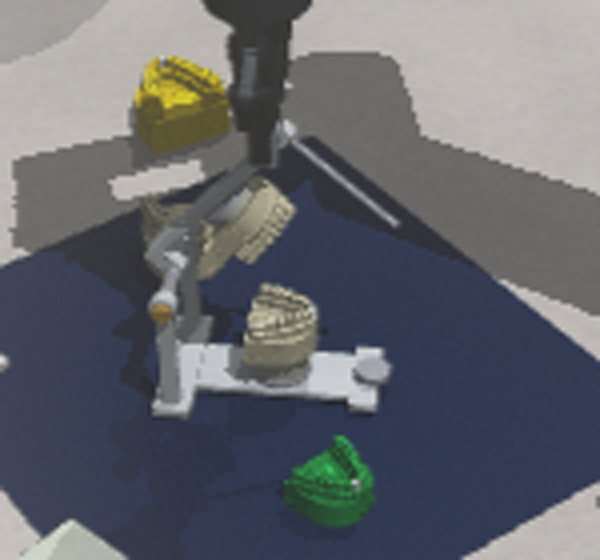

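The upper arm is swinging up in the grip (bar end at about (265,150) in the crop) and the lower cast at (282,330) is now exposed. I'll keep following the arc.

>>> carry_out(
  series=[8,-7,6,0,0,17,-14,11,0,0,26,-22,14,0,0,34,-30,17,0,0,44,-38,19,0,0],
)

```text
t: 5.92
position: [0.5372, -0.1962, 0.2368]
ee_rot: [-0.001, 0.349, 0.937, 0.002]
ft_force: [0.7, 6.1, 1.9]
width: 0.155
finger_force: 29.1
```

>>> carry_out(
  series=[9,-8,1,0,0,18,-15,0,0,0,27,-23,-1,0,0,36,-31,-3,0,0,45,-39,-7,0,0],
)

```text
t: 6.33
position: [0.5839, -0.2356, 0.2307]
ee_rot: [0.001, 0.349, 0.937, 0.002]
ft_force: [4.1, 7.0, 4.9]
width: 0.155
finger_force: 33.1
```

>>> carry_out(
  series=[4,-4,-3,0,0,8,-7,-5,0,0,13,-11,-8,0,0,13,-11,-8,0,0.4,13,-11,-8,0,1],
)

```text
t: 6.75
position: [0.595, -0.2482, 0.2214]
ee_rot: [-0.0, 0.349, 0.937, -0.0]
ft_force: [-0.3, 0.2, -0.4]
width: 0.429
finger_force: 0.0
```

>>> carry_out(
  series=[0,0,0,0,1,0,0,0,0,1,0,0,0,0,1,0,0,20,0,1,0,0,40,0,1],
)

```text
t: 7.17
position: [0.5938, -0.2476, 0.2602]
ee_rot: [-0.002, 0.349, 0.937, 0.0]
ft_force: [-1.0, -0.6, 0.4]
width: 1.001
finger_force: 0.0
```

>>> carry_out(
  series=[0,0,40,0,1,0,0,78,0,1,-30,26,80,0,1,-60,52,80,0,1,-85,75,80,0,1],
)

```text
t: 7.58
position: [0.5088, -0.1725, 0.3421]
ee_rot: [0.001, 0.349, 0.937, -0.0]
ft_force: [-1.0, 0.1, 0.7]
width: 1.002
finger_force: 0.0
```

>>> carry_out(
  series=[-17,13,-10,0,1,-25,21,-30,0,1,-30,25,-50,0,1,-30,25,-50,0,1,-30,25,-50,0,1],
)

```text
t: 8.0
position: [0.4793, -0.1479, 0.2909]
ee_rot: [-0.001, 0.349, 0.937, -0.0]
ft_force: [1.0, -0.6, 1.1]
width: 0.995
finger_force: 0.0
```

Run:
```python
from h import *
f,s=wshot('w2.png');print(s['t'],s['position'])
art=[.4852,-.1536,-.7107]
for n,l in dict(org=(0,0,.08),crown=(-.0265,.0026,.0745),fronttop=(-.027,0,.08),L=(.013,.028,.064),Rr=(.013,-.028,.064),heel=(.026,0,.064),disc=(-.072,0,.02)).items(): print(n,wproj(f,loc(art,l)).round(0))
print([(r['rect'],r['p']) for r in optics.look_for('wrist','cast')])
cv2.imwrite('pics/w2c.png',cv2.resize(f['frame'][100:380,180:460],None,fx=2.1,fy=2.1,interpolation=cv2.INTER_CUBIC))
```

```text
8.0 [ 0.47931651 -0.14786081  0.29094928]
org [322. 179.]
crown [324. 156.]
fronttop [321. 157.]
L [344. 186.]
Rr [299. 186.]
heel [322. 196.]
disc [321. 115.]
[([129.8, 257.1, 51.8, 48.3], 0.96), ([413.2, 130.3, 50.3, 49.2], 0.9), ([323.9, 173.8, 46.9, 44.2], 0.86), ([225.4, 240.2, 56.1, 48.9], 0.62)]
```

View pics/w2c.png

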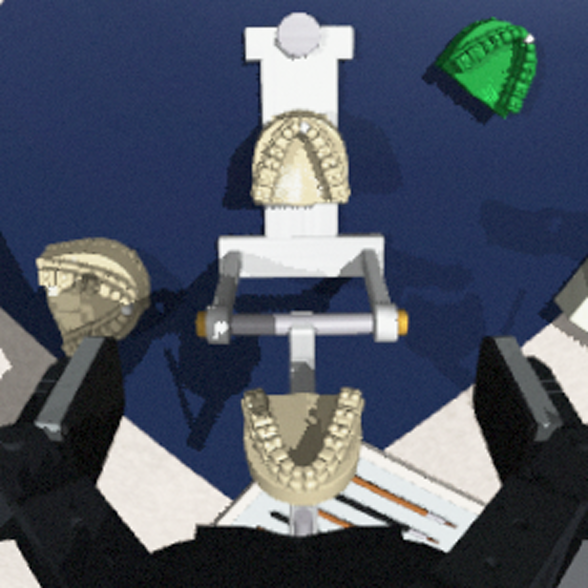

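The cast sits at crop centre (301,160), about 2 mm off the prediction along the articulator's y, with the crown at (303,127). The upper arm is fully back. Descending.

>>> carry_out(
  series=[5,-4,-20,0,1,10,-8,-40,0,1,15,-11,-60,0,1,15,-11,-80,0,1,15,-11,-100,0,1],
  force=40,
)

```text
t: 8.52
position: [0.4973, -0.1607, 0.1917]
ee_rot: [0.002, 0.349, 0.937, -0.0]
ft_force: [0.3, -0.3, -0.9]
width: 1.002
finger_force: 0.0
```

>>> carry_out(
  series=[0,0,-20,0,1,0,0,-40,0,1,0,0,-60,0,1,0,0,-80,0,1,0,0,-95,0,1],
)

```text
t: 8.93
position: [0.4967, -0.1603, 0.0957]
ee_rot: [0.001, 0.349, 0.937, -0.0]
ft_force: [0.5, -0.4, 0.3]
width: 1.007
finger_force: 0.0
```

Run:
```python
from h import *
f,s=wshot('w3.png');print(s['t'],s['position'],s['ft_force'])
g=shot('side','side3.png')
cv2.imwrite('pics/m3.png',np.hstack([cv2.resize(f['frame'][100:400,170:470],(400,400)),cv2.resize(g['frame'][170:290,240:360],(400,400),interpolation=cv2.INTER_CUBIC)]))
```

```text
8.9333 [ 0.49670544 -0.16025946  0.09571873] [ 0.53320633 -0.35849779  0.28407382]
```

View pics/m3.png

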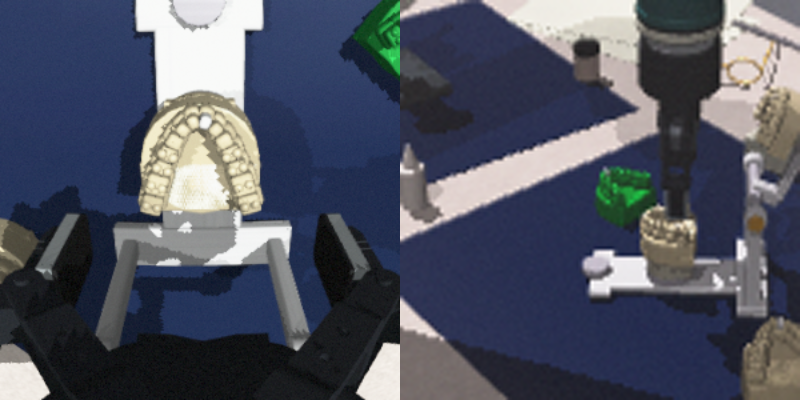

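The cast is centred between the fingers (column 200 in the left panel), and the side panel shows the fingers squarely above it. I'll descend and grip.

>>> carry_out(
  series=[0,0,-15,0,1,0,0,-30,0,1,0,0,-45,0,1,0,0,-55,0,1,0,0,-61,0,1],
)

```text
t: 9.45
position: [0.4962, -0.1598, 0.0353]
ee_rot: [0.0, 0.349, 0.937, -0.0]
ft_force: [-0.6, -0.1, -0.7]
width: 1.003
finger_force: 0.0
```

>>> carry_out(
  series=[0,0,0,0,0.8,0,0,0,0,0.7,0,0,0,0,0.6,0,0,0,0,0.5,0,0,0,0,0.5],
)

```text
t: 9.87
position: [0.4959, -0.1597, 0.0363]
ee_rot: [0.001, 0.349, 0.937, -0.0]
ft_force: [-1.7, -0.4, 5.6]
width: 0.65
finger_force: 42.2
```

Gripped at 55 mm, which matches the cast. Lifting straight up.

>>> carry_out(
  series=[0,0,2,0,0.5,0,0,5,0,0.5,0,0,9,0,0.5,0,0,14,0,0.5,0,0,20,0,0.5],
  force=50,
)

```text
t: 10.28
position: [0.495, -0.1591, 0.0556]
ee_rot: [-0.0, 0.349, 0.937, 0.0]
ft_force: [-0.3, 0.2, -0.7]
width: 0.649
finger_force: 52.2
```

>>> carry_out(
  series=[0,0,15,0,0.5,0,0,30,0,0.5,0,0,45,0,0.5,0,0,60,0,0.5,0,0,75,0,0.5],
)

```text
t: 10.7
position: [0.4951, -0.1591, 0.1315]
ee_rot: [0.0, 0.349, 0.937, -0.0]
ft_force: [0.5, -0.3, -0.2]
width: 0.644
finger_force: 52.3
```

Run:
```python
from h import *
f,s=wshot('w4.png');print(s['t'],s['position'],s['ft_force'],s['width'],s['finger_force'])
g=shot('side','side4.png')
cv2.imwrite('pics/m4.png',np.hstack([cv2.resize(f['frame'][100:300,220:420],(600,600),interpolation=cv2.INTER_CUBIC)]))
```

```text
10.7 [ 0.4950823  -0.15911638  0.13148612] [ 0.47614391 -0.25129319 -0.24877815] 0.6435985879677955 52.25413737818599
```

View pics/m4.png

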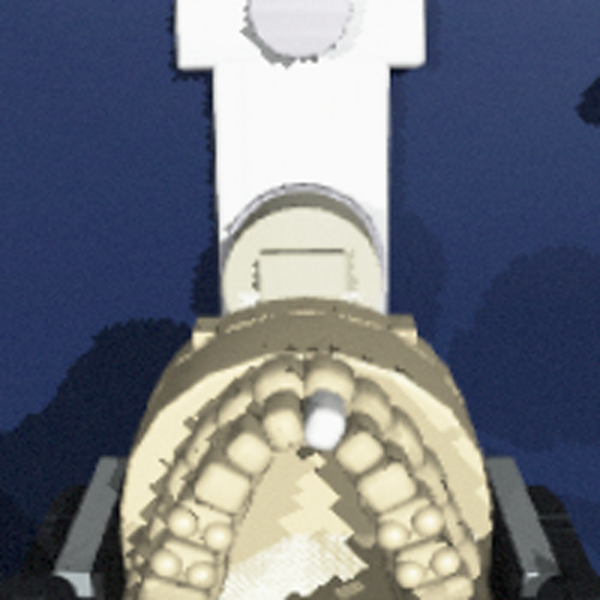

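The cast is held level in the fingers, clear of its key, with the crown's front face at crop (325,398), about px (328,232). I'll work out the final pose.

Run:
```python
from h import *
f,s=wshot();p=s['position'];Rm=Rot(s['ee_rot'])
w=watz(f,328.3,232.5,p[2]+.038);o=Rm.T@(w-p);print('crown world',w,'tool',o)
th=np.degrees(np.arctan2(Rm[1,0],Rm[0,0]));print('toolx yaw',th)
print('model tool off', .0265+.012)
c=R.from_euler('z',90-th,degrees=True).as_matrix()@(w-p)
foc=np.array([.457,.219,.156]);t=foc-c;print('TCP target',t,'delta mm',(t-p)*1000,'turn',90-th)
```

```text
crown world [ 0.47054614 -0.13397347  0.17083228] tool [ 0.03678344  0.00247009 -0.03817735]
toolx yaw 139.17969173684403
model tool off 0.0385
TCP target [0.45457951 0.18203009 0.118     ] delta mm [-42.36185041 342.00211331 -14.83228143] turn -49.179691736844035
```

>>> carry_out(
  series=[-4,20,10,-3,0.5,-8,48,15,-8,0.5,-12,80,20,-14,0.5,-16,110,20,-20,0.5,-20,140,20,-25,0.5],
)

```text
t: 11.27
position: [0.4742, -0.0179, 0.1496]
ee_rot: [-0.001, 0.546, 0.838, -0.0]
ft_force: [0.7, -0.9, -1.7]
width: 0.642
finger_force: 52.6
```

>>> carry_out(
  series=[-4,30,0,-6,0.5,-8,60,0,-12,0.5,-12,90,-3,-17,0.5,-16,115,-8,-21,0.5,-20,135,-14,-24.2,0.5],
)

```text
t: 11.68
position: [0.4542, 0.1176, 0.1354]
ee_rot: [-0.0, 0.708, 0.706, -0.0]
ft_force: [0.2, 0.1, -1.3]
width: 0.645
finger_force: 52.6
```

>>> carry_out(
  series=[-1,15,-4,0,0.5,-2,27,-8,0,0.5,-2,37,-13,0,0.5,-2,40,-16,0,0.5,-2,40,-16,0,0.5],
)

```text
t: 12.1
position: [0.4524, 0.1561, 0.1191]
ee_rot: [-0.001, 0.707, 0.707, -0.001]
ft_force: [0.2, 0.2, -1.1]
width: 0.646
finger_force: 52.6
```

Run:
```python
from h import *
f,s=wshot('w5.png');print(s['t'],s['position'],s['ee_rot'],s['finger_force'])
g=shot('side','side5.png');h=shot('scene','sc5.png')
for n in('lens','crown'):
  for c in('side','scene','wrist'):print(n,c,[(np.round(r['rect'],1),round(r['p'],2)) for r in optics.look_for(c,n)][:3])
foc=[.457,.219,.156];print('focus px',proj(g,foc),proj(h,foc),wproj(f,foc),'lens',proj(g,[.457,.339,.156]),proj(h,[.457,.339,.156]),wproj(f,[.457,.339,.156]))
cv2.imwrite('pics/m5.png',np.hstack([cv2.resize(x,(400,400),interpolation=cv2.INTER_CUBIC) for x in(g['frame'][125:225,220:320],h['frame'][225:355,365:495])]))
```

```text
12.1 [0.45239325 0.1560612  0.11910971] [-6.06682327e-04  7.06882422e-01  7.07330236e-01 -9.00131965e-04] 52.574090883135796
lens side [(array([233.9, 165.1,  29.6,  20.6]), 0.86)]
lens scene [(array([464. , 282.5,  62.3,  51.7]), 0.78), (array([276.9, 155.6,  34.6,  51.2]), 0.35)]
lens wrist []
crown side [(array([374.3, 333.1,  39.4,  45.5]), 0.82), (array([354.4, 279.9,  32.6,  28.9]), 0.75), (array([306.1, 230.7,  17.5,  17.6]), 0.6)]
crown scene [(array([295.3, 136.3,  19.8,  22.1]), 0.83), (array([397.1, 229.3,  18.9,  29.4]), 0.65), (array([331.7, 229.7,  19.4,  23.2]), 0.53)]
crown wrist [(array([321.4, 263.9, 124.2, 131.9]), 0.65), (array([375.4, 341.9,  23.7,  30.3]), 0.55)]
focus px [253.09203238 175.79880778] [410.18249722 238.55705355] [335.87548084 160.98349359] lens [238.34757153 165.70743323] [445.11264455 270.5151669 ] [ 334.60516149 -135.55601035]
```

View pics/m5.png

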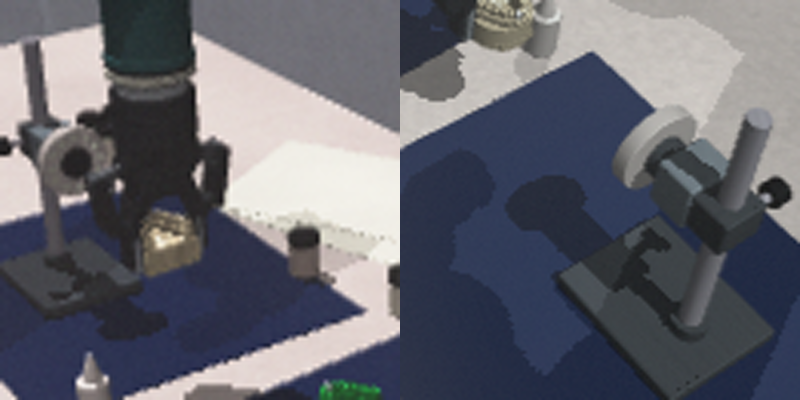

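Left panel (side view): the cast is held level, with the ring in clear view and no contact. Right panel: the ring spans about columns 434 to 461 and rows 259 to 286 in full-frame pixels. I'll check the lens position against the ring outline.

Run:
```python
from h import *
g=shot('side');h=shot('scene')
a=np.linspace(0,2*np.pi,73)
def bb(f,x,y,z):
    P=np.array([proj(f,[x+.036*np.cos(t),y,z+.036*np.sin(t)]) for t in a]);return np.r_[P.min(0),P.max(0)].round(1)
print('obs side  u230 v156.6 u246.6 v173.8; scene umin433.9 ,vmax~285.7')
for x,y,z in((.457,.339,.150),(.457,.339,.156),(.457,.339,.162)):print(x,y,z,bb(g,x,y,z),bb(h,x,y,z),'back10mm',bb(h,x,y+.01,z))
# white ring segmentation in scene
def seg(im,r0,r1,c0,c1,t=120):
    m=(im[r0:r1,c0:c1].min(2)>t).astype('uint8');n,l,st,ce=cv2.connectedComponentsWithStats(m)
    return [(s[0]+c0,s[1]+r0,s[0]+s[2],s[1]+s[3],s[4]) for s in st[1:] if s[4]>40]
print(seg(h['frame'],245,300,425,470))
```

```text
obs side  u230 v156.6 u246.6 v173.8; scene umin433.9 ,vmax~285.7
0.457 0.339 0.15 [230.2 158.4 246.6 175.6] [432.8 260.  456.3 284.1] back10mm [435.9 262.8 459.5 287. ]
0.457 0.339 0.156 [230.  157.  246.5 174.2] [433.2 258.3 456.8 282.5] back10mm [436.3 261.1 460.  285.4]
0.457 0.339 0.162 [229.8 155.6 246.3 172.9] [433.6 256.5 457.3 280.9] back10mm [436.7 259.4 460.5 283.8]
[(np.int32(432), np.int32(245), np.int32(45), np.int32(41), np.int32(834))]
```

Run:
```python
from h import *
f,s=wshot();print(np.array(f['mount'])[:3,3],s['position'],f['cam_to_world'][:3,3])
# crown check from wrist: white blob in front region
im=f['frame'][180:280,280:370];b,g,r=[im[...,i].astype(int) for i in range(3)]
m=((abs(r-b)<18)&(r>140)).astype('uint8');n,l,st,ce=cv2.connectedComponentsWithStats(m)
print([(st[i][4],(ce[i]+[280,180]).round(1)) for i in range(1,n) if st[i][4]>8])
print(wproj(f,s['position']+Rot(s['ee_rot'])@[.0368,.0025,-.0382]))
```

```text
[ 0.08375962 -0.00020228 -0.14118272] [0.45332022 0.15560051 0.12041297] [0.45315404 0.23935418 0.26159926]
[(np.int32(111), array([286.5, 203.6])), (np.int32(206), array([361.3, 207.1])), (np.int32(169), array([327.5, 241.3]))]
[329.39147204 232.35127374]
```

>>> carry_out(
  series=[1,8,0,0,0.5,1,15,-1,0,0.5,2,21,-1,0,0.5,2,25,-2,0,0.5,2,26,-2,0,0.5],
)

```text
t: 13.12
position: [0.4552, 0.1828, 0.1181]
ee_rot: [-0.0, 0.707, 0.707, 0.0]
ft_force: [0.1, -0.0, -0.9]
width: 0.646
finger_force: 52.6
```

>>> carry_out(
  series=[0,0,0,0,0.5,0,0,0,0,0.5,0,0,0,0,0.5,0,0,0,0,0.5,0,0,0,0,0.5],
)

```text
t: 13.53
position: [0.4552, 0.1816, 0.1183]
ee_rot: [-0.0, 0.707, 0.707, -0.0]
ft_force: [0.2, 0.3, -1.0]
width: 0.65
finger_force: 52.6
```

Run:
```python
from h import *
f,s=wshot('w6.png');print(s['position'],s['ee_rot'],s['finger_force'],s['width'])
print('crown est',s['position']+Rot(s['ee_rot'])@[.0368,.0025,-.0382],'focus .457 .219 .156')
h=shot('scene','sc6.png');g=shot('side')
c=h['frame'][110:310,240:490];d=g['frame'][150:210,240:300]
cv2.imwrite('pics/m6.png',np.hstack([cv2.resize(c,(500,400)),cv2.resize(d,(300,400),interpolation=cv2.INTER_CUBIC)]))
```

```text
[0.45517658 0.18160617 0.11826649] [-4.25174450e-05  7.07351346e-01  7.06862128e-01 -5.42437044e-05] 52.57654552347958 0.6496916581055561
crown est [0.45770726 0.21840506 0.15646554] focus .457 .219 .156
```

View pics/m6.png

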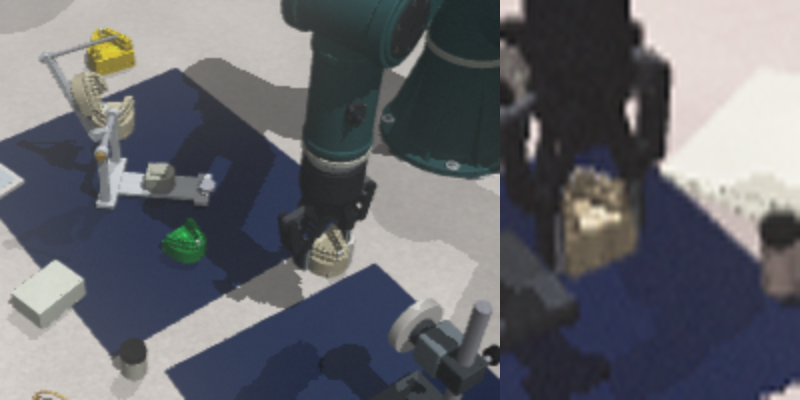

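The cast is level and facing the ring, the articulator arm is back on its stop, and the bystanders are where they were. Handing in.

```bash
python3 -c "
from station import bot
print(bot.finish_job())"
```

```text
the job is handed in; nothing more can be done
None
```

I handed the job in after about 13.5 s of robot time: the articulator arm is back on its stop and the gripper holds the lower cast level in front of the inspection camera. By my estimate the crown is within about 1 mm of where I measured the focus point. The hand-in returned no verdict.

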